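# Close the grinder's spark-trap pot with its bayonet cap

## Robot

A 6-joint arm with a two-finger parallel gripper is mounted at the origin on the work surface. World frame = base frame: x ahead of the robot, y to its left, z up, the work surface at z = 0. Lengths are in m, angles in rad, forces in N, time in s.
With the tool pointing down it reaches from about 0.35 to 0.975 m from the base axis. Payload 4.9 kg.
Tool frame: the origin (TCP) lies at the very end of the fingers, on their centre line; the grasp point (between the pads) lies 19 mm behind it; z points along the fingers, y is the line along which they close (so a half turn about z gives the same grasp; the last joint's range is limited). The gripper opens to 85 mm and grips with 20 to 120 N. Pads are 22 mm wide; open, the fingers measure 114 mm over their backs; the gripper's body (76 mm by 85 mm) begins 54 mm behind the grasp point. The pads swing forward as they close: fully open they stand 13 mm farther back than shut.
Start: joints at [-1.425, 0.053, 1.613, -0, 1.476, -0.119], TCP at [0.164, -0.603, 0.231] pointing down, gripper open.
Joint ranges: [-3.01, 3.01], [-1.01, 2.22], [0.06, 2.58], [-1.02, 4.17], [0.09, 2.62], [-3.14, 3.14]. Speed limits (rad/s): [2.57, 2.57, 3.14, 3.14, 3.14, 3.14].

## Interface

Orientations are given as a rotation vector (axis times angle).
In Python, from station import * gives the robot as it stands.
- The arm moves only by the shell command python3 -m crank 'ROWS' [OPENING] [FORCE]. ROWS is JSON, a list of rows, each an object with "offset": the shift along the tool's x, y, z in m, a list of three; "twist": the turn, a rotation vector about the tool's x, y, z in degrees, a list of three. In form: [{"offset": [x, y, z], "twist": [rx, ry, rz]}, ...]. A call has 1 to 20 rows; each row is the pose to reach, as a shift and turn from the pose commanded when the call began, along the tool's axes at that moment; what a row does not reach only later rows make up. A row lasts 1/8 s, in which the tool goes at most 62.5 mm and 10.7 degrees, less where a joint would pass 70% of its speed; a pose out of reach is approached as far as the arm can. A call with a gripper value outside its range is refused whole. OPENING is the opening, from 0 (shut) to 1 (fully open), set as the call begins (- or left out, the last holds). The fingers move at their own pace and stop on an object; FORCE is the grip in N (left out, the last holds). Time passes only in rows, so rows that repeat a pose let the fingers close. It gives the time, the measured TCP pose, the force, the opening and the grip force at its end, in the units of the state.
- get_obs(): the state, without advancing time (a new reading comes with each control period).
- get_image(name): name is "scene" or "top" or "wrist"; returns the picture (384x512x3 uint8, red, green, blue); there is no depth.
- get_calibration(name): a dict with "intrinsics" (3x3 intrinsics, pixels), "world_from_camera" (4x4, takes a point from camera to world coordinates); the wrist camera has in their place "tool_from_camera" (4x4, takes a point from camera to tool coordinates, whose origin is the TCP and whose axes are the flange's). Camera axes: x right, y up, looking along -z (the intrinsics and any distortion apply to the point x, -y, -z); pixel columns grow to the right and rows downward; lengths in m; the calibration is good to about 2 mm. A picture is of the moment at which its call begins: read the wrist's pose just before it. get_calibration takes no time and is no camera call.
- finish_job(): hands the job in; it is judged then, once.
Trained networks look in the newest picture that a camera, given by its name, has taken for a name from the list of things; names that differ only in an ending like _2 or _b are one class to them, and where a whole thing is asked for, a point or a joint stands for the part that bears it (a point fixed in the world has none). Each returns a list of dicts, best first, with "confidence" (0 to 1); they miss things now and then, are a little off and sometimes report something else, mostly with a low value. They report only what shows in the picture. A call takes as long as a camera call.
- cut_out(query, camera): "region" (384x512 bool, what is visible of it) and "rect" ([centre column, centre row, width, height] in pixels, round what is visible of it).
The state is a dict: "t": time; "q": joint angles; "dq": joint speeds; "effort": joint torques, N m; "tool_pos": TCP position; "tool_rot": TCP orientation; "contact_force": force on the tool from outside, world axes, zero at the start; "wrist_torque": the same for the moment, N m; "opening": finger opening in m; "grip_force": force on a finger pad.
Only numpy, scipy, OpenCV 4.12 (cv2) and the standard library are available. Lean on these libraries where they do the work, as an engineer would, in place of code of your own. Each camera call takes 0.05 s, during which the arm holds its last target. There are 200 camera calls.

## Task

Close the belt grinder's grey spark-trap pot: pick its bayonet cap up by the black bar, lower it so that the two lugs pass through the notches in the rim (red marks), push it down against the spring and twist it a quarter turn clockwise, as seen from above, to the green marks. Then keep gripping the bar and keep pushing so that the flange stays flush on the rim: finish in that hold, without letting go, so that I can slip the locking clip in. Leave the other things on the bench where they are.

Things in the scene. Friction and masses are not known exactly. Their poses are not given: they have to be found in the camera images.
- cap_center (a point): Loose bayonet cap (about 160 g), upright on its spigot at the start. Point on its axis, 5.5 mm above the underside of its aluminium flange (80 mm across, 8 mm thick, top 2.5 mm above this point). Black grip bar on the flange: 52 mm along the cap's x, 14 mm wide along y, top 31 mm above this point. z is up; a half turn about z makes no difference.
- cap: The same cap, origin on its axis at the flange's underside. Below it a round spigot 48 mm across, 25 mm long, with a chamfered foot. Two lugs stick out of the spigot along +x and -x, in line with the bar and the red marks on the flange: 62 mm over both, each 10 mm wide, from 17 to 11 mm below the flange.
- grip_bar: The cap's black grip bar, fixed on the flange: 52 mm along x, 14 mm wide along y, 28 mm high; origin at the middle of its foot, on top of the flange.
- pot_mouth (a point): Centre of the pot's mouth, level with the top of the rim, 90 mm above the bench. Rim ledge 6 mm thick, bore 52 mm, with two notches along this frame's +x and -x (red marks outside), 16 mm wide, reaching 35 mm from the axis. Green marks on +y and -y. z is up. Flush: flange on rim, cap_center 5.5 mm above this point.
- pot: The grey spark-trap pot, fixed to the bench; origin under its centre. 84 mm across, round foot 110 mm across, pipe stub along +x to 78 mm from the axis, below 63 mm. With lugs through the notches and flange under 5 mm from the rim, the cap turns clockwise only (negative about z), to stops at about 92 degrees. Let go there, it springs up 5 mm.
- screen (a joint): Sprung brass disc in the pot, pushed down by the cap's spigot: 0 m when free (its top 14 mm below the rim), growing downwards, 0.011 when the flange is flush. The spring pushes up with 4 N at first touch, 9.5 N at flush; then the flange meets the rigid rim. Pushing down with 13 to 20 N in all keeps it flush.
- blank: Bystander, loose: unfinished knife with a dark wooden handle, lying flat, about 240 x 30 x 18 mm, along its x axis. Origin at the centre of its underside.
- oil: Bystander, loose: amber oil bottle with white cap, standing, 66 mm across, 140 mm tall. Origin at the centre of its underside.
- tin: Bystander, loose: short brass tin, standing, 76 mm across, 85 mm tall. Origin at the centre of its underside.
- brush: Bystander, loose: bench brush lying flat along its x axis, about 200 mm long. Origin at the centre of its underside.
- stick: Bystander, loose: tan belt-cleaning block, 200 x 40 x 40 mm, lying along its x axis. Origin at the centre of its underside.
- wheel: Bystander, loose: black rubber contact wheel lying flat, 72 mm across, 34 mm tall. Origin at the centre of its underside.
- magnet: Bystander, loose: red magnet block, 55 x 40 x 22 mm. Origin at the centre of its underside.

How it is judged:
By the outcome, as a careful person would: the job done as asked, in the order asked, and still so for the second after the job is handed in, while the arm keeps its last pose, push and grip.
It also fails if it takes over 43 s, if anything falls off the work surface, if the arm or the gripper's body presses on something with over 40 N, if the wrist force passes 120 N, or if a joint passes its speed limit or range.

## Working session

There is one attempt and no reset: what is moved stays moved. The work goes in short steps, Python scripts to look and compute and a shell command to move; the robot and the scene stay as the last step left them, time stands still between calls to the robot, and variables do not carry over. Pictures are saved under pics/ and viewed, at most 10 in all, crops included, and the job is handed in when it is done.

```bash
mkdir -p pics; ls
python3 - <<'E'
from station import *
import cv2,numpy as np
o=get_obs();print(o)
for n in("scene","top"):
    im=get_image(n);cv2.imwrite(f"pics/{n}0.png",im[:,:,::-1])
    print(n,get_calibration(n))
    for q in("cap","grip_bar","pot"):
        for d in cut_out(q,n)[:2]:print(n,q,round(d["confidence"],2),d["rect"])
print(get_calibration("wrist"))
E
```

```text
pics
{'t': 0.0, 'q': array([-1.42498709e+00,  5.33747184e-02,  1.61429916e+00,  2.15443796e-05,
        1.47601435e+00, -1.18986003e-01]), 'dq': array([-0.00084452,  0.00068669,  0.00151411,  0.00024542,  0.00098778,
       -0.00013024]), 'effort': array([-8.27860072e-05, -3.93685842e+01, -3.70169699e+01, -1.51815393e-04,
        6.99008509e-03,  3.54837844e-06]), 'tool_pos': array([ 0.16349246, -0.60258589,  0.23004887]), 'tool_rot': array([-3.11202125e+00, -4.14445425e-01,  1.04555890e-05]), 'contact_force': array([-0.35656774, -0.07350177,  0.2946949 ]), 'wrist_torque': array([-0.0093457 ,  0.03726373, -0.00818051]), 'grip_force': 0.0, 'opening': 0.08544433514233352}
scene {'intrinsics': array([[390.28883437,   0.        , 257.83336767],
       [  0.        , 390.28883437, 188.7943168 ],
       [  0.        ,   0.        ,   1.        ]]), 'world_from_camera': array([[-0.44577811, -0.6502338 ,  0.61520556,  1.36389915],
       [ 0.89490789, -0.30796149,  0.32295447,  0.40652558],
       [-0.02053629,  0.69451834,  0.71918185,  1.00826564],
       [ 0.        ,  0.        ,  0.    
[... 508 characters left out ...]
938222,  0.98573101],
       [ 0.        ,  0.        ,  0.        ,  1.        ]])}
top cap 0.56 [338.2, 215.6, 28.0, 24.9]
top grip_bar 0.42 [339.2, 216.1, 9.1, 25.6]
{'intrinsics': array([[317.29442509,   0.        , 258.6627657 ],
       [  0.        , 317.29442509, 191.2607011 ],
       [  0.        ,   0.        ,   1.        ]]), 'tool_from_camera': array([[-7.63978982e-04,  9.64027902e-01,  2.65799964e-01,
         6.82990512e-02],
       [ 9.99998973e-01,  1.05875788e-03, -9.65741078e-04,
         1.83832142e-04],
       [-1.21241915e-03,  2.65798953e-01, -9.64027721e-01,
        -1.43029610e-01],
       [ 0.00000000e+00,  0.00000000e+00,  0.00000000e+00,
         1.00000000e+00]])}
```

```bash
python3 - <<'E'
import cv2,numpy as np
a=cv2.imread("pics/scene0.png");b=cv2.imread("pics/top0.png")
v=np.vstack([cv2.resize(a[100:290,100:500],(800,380)),cv2.resize(b[100:300,100:500],(440,220)).copy() if 0 else cv2.resize(b[130:290,100:500],(550,220),interpolation=3).copy() if 0 else np.hstack([cv2.resize(b[130:290,100:500],(550,220)),np.zeros((220,250,3),np.uint8)])])
cv2.imwrite("pics/v0.png",v)
E
cat > h.py <<'E'
from station import *
import numpy as np,cv2
from scipy.spatial.transform import Rotation as R
def cam(n,o=None):
    c=get_calibration(n)
    if n!="wrist":return c["intrinsics"],c["world_from_camera"]
    T=np.eye(4);T[:3,:3]=R.from_rotvec(o["tool_rot"]).as_matrix();T[:3,3]=o["tool_pos"]
    return c["intrinsics"],T@c["tool_from_camera"]
def at_z(K,T,uv,z):
    uv=np.atleast_2d(uv).astype(float)
    d=np.c_[(uv[:,0]-K[0,2])/K[0,0],-(uv[:,1]-K[1,2])/K[1,1],-np.ones(len(uv))]@T[:3,:3].T
    return T[:3,3]+d*((z-T[2,3])/d[:,2])[:,None]
def proj(K,T,p):
    c=(np.atleast_2d(p)-T[:3,3])@T[:3,:3]
    return np.c_[K[0,2]+K[0,0]*c[:,0]/-c[:,2],K[1,2]+K[1,1]*c[:,1]/c[:,2]]
E
python3 - <<'E'
from h import *
for n,uv,z in(("scene",(213.4,167.1),.05),("top",(339,216),.05),("scene",(314.8,204),.05)):
    print(n,at_z(*cam(n),uv,z).round(3))
E
```

```text
scene [[ 0.515 -0.218  0.05 ]]
top [[ 0.516 -0.218  0.05 ]]
scene [[0.526 0.176 0.05 ]]
```

View pics/v0.png

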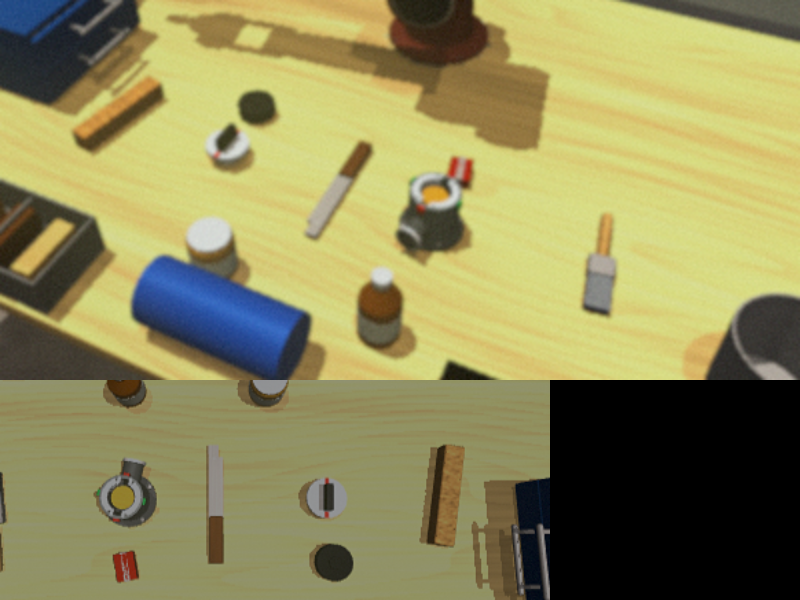

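```bash
cat >> h.py <<'E'
def rel(p,yaw=None,o=None):
    "offset in tool axes and twist z (deg) to bring TCP to world p with tool x at yaw (deg), pointing down"
    o=o or get_obs();M=R.from_rotvec(o["tool_rot"])
    off=M.inv().apply(np.array(p)-o["tool_pos"])
    tw=None
    if yaw is not None:
        c,s=np.cos(np.radians(yaw)),np.sin(np.radians(yaw))
        tw=np.degrees((M.inv()*R.from_matrix(np.array([[c,s,0],[s,-c,0],[0,0,-1]]))).as_rotvec()).round(2)
    return off.round(4),tw
E
python3 - <<'E'
from h import *
m=at_z(*cam("top"),(189,216),.09)[0];print(m)
print(rel([m[0]+0.0,m[1],.25],170))
print(rel([.515,-.218,.2],180))
E
```

```text
[0.51561867 0.17576552 0.09      ]
(array([ 0.5436, -0.6596, -0.0187]), array([-0.0000e+00, -2.0000e-02, -1.5483e+02]))
(array([ 0.44  , -0.2797,  0.0312]), array([-0.0000e+00, -3.0000e-02, -1.6483e+02]))
```

```bash
python3 -m crank '[{"offset":[0.034,-0.041,-0.02],"twist":[0,0,-10]},{"offset":[0.068,-0.082,-0.02],"twist":[0,0,-20]},{"offset":[0.102,-0.124,-0.02],"twist":[0,0,-30]},{"offset":[0.136,-0.165,-0.02],"twist":[0,0,-40]},{"offset":[0.17,-0.206,-0.02],"twist":[0,0,-50]},{"offset":[0.204,-0.247,-0.02],"twist":[0,0,-60]},{"offset":[0.238,-0.289,-0.02],"twist":[0,0,-70]},{"offset":[0.272,-0.33,-0.02],"twist":[0,0,-80]},{"offset":[0.306,-0.371,-0.02],"twist":[0,0,-90]},{"offset":[0.34,-0.412,-0.02],"twist":[0,0,-100]},{"offset":[0.374,-0.453,-0.02],"twist":[0,0,-110]},{"offset":[0.408,-0.495,-0.02],"twist":[0,0,-120]},{"offset":[0.442,-0.536,-0.02],"twist":[0,0,-130]},{"offset":[0.476,-0.577,-0.02],"twist":[0,0,-140]},{"offset":[0.51,-0.618,-0.02],"twist":[0,0,-148]},{"offset":[0.544,-0.66,-0.02],"twist":[0,0,-155]},{"offset":[0.544,-0.66,-0.02],"twist":[0,0,-155]},{"offset":[0.544,-0.66,-0.02],"twist":[0,0,-155]}]' 1
python3 - <<'E'
from h import *
o=get_obs();im=get_image("wrist");cv2.imwrite("pics/w1.png",im[:,:,::-1])
print(o["q"].round(2),o["tool_pos"],o["contact_force"]);K,T=cam("wrist",o)
np.savez("w1.npz",K=K,T=T)
for d in cut_out("pot","wrist")[:2]:print(d["confidence"],d["rect"])
E
```

```text
t: 2.65
tool_pos: [0.5157, 0.176, 0.2511]
tool_rot: [-0.269, -3.129, 0.001]
contact_force: [0.2, 0.3, 0.4]
opening: 0.0852
grip_force: 0.0
[ 0.19 -0.15  1.78 -0.    1.52 -1.21] [0.51565068 0.17598912 0.25109702] [0.21413607 0.30127763 0.43966612]
0.82 [262.0, 177.8, 95.3, 124.4]
```

View pics/w1.png

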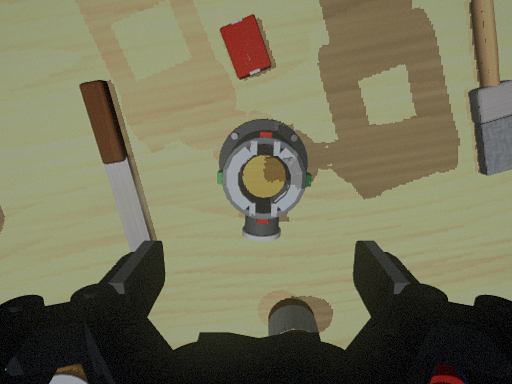

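Run:
```python
from h import *
d=np.load("w1.npz");K,T=d["K"],d["T"];im=cv2.imread("pics/w1.png");h=cv2.cvtColor(im,cv2.COLOR_BGR2HSV)
H,S,V=[x.astype(int) for x in cv2.split(h)]
roi=np.zeros(H.shape,bool);roi[120:240,205:325]=1
red=roi&((H<8)|(H>172))&(S>130)&(V>60); grn=roi&(H>45)&(H<90)&(S>90)&(V>40)
for nm,m in(("red",red),("green",grn)):
    n,l,st,c=cv2.connectedComponentsWithStats(m.astype(np.uint8))
    for i in range(1,n):
        if st[i,4]>5: print(nm,st[i],c[i].round(1),at_z(K,T,c[i],.088).round(4)[0,:2])
# predicted contours vs guess, fit centre by rim edge gradient
g=cv2.GaussianBlur(V.astype(np.float32),(0,0),1)
a=np.radians(np.arange(0,360,3))
pts=[]
c0=at_z(K,T,(264.5,178),.09)[0]
from scipy.ndimage import map_coordinates as mc
for t in a:
    if abs(np.sin(2*t))<.5: continue
    r=np.arange(.030,.050,.0005)
    p=c0+np.c_[r*np.cos(t),r*np.sin(t),0*r];uv=proj(K,T,p)
    v=mc(g,[uv[:,1],uv[:,0]],order=1);dv=np.diff(v);i=dv[10:].argmin()+10;pts.append([*(p[i,:2]+p[i+1,:2])/2,r[i],dv[i]])
pts=np.array(pts);ok=pts[:,3]<-4
A=np.c_[2*pts[ok,:2],np.ones(ok.sum())];s=np.linalg.lstsq(A,(pts[ok,:2]**2).sum(1),rcond=None)[0]
print(c0,s[:2],np.sqrt(s[2]+s[0]**2+s[1]**2),ok.sum(),np.median(pts[ok,2]),pts[ok,2].std())
```

```text
red [259 131  13   7  74] [265.4 133.8] [0.4788 0.1887]
red [257 219  12   5  48] [262.4 221. ] [0.5656 0.171 ]
green [217 172   5  12  48] [219.3 177.2] [0.5128 0.1367]
green [306 173   5  13  55] [308.2 179.5] [0.5301 0.223 ]
[0.52076025 0.18070986 0.09      ] [0.52111407 0.18014827] 0.038549312017142234 78 0.038000000000000006 0.0022224369143497213
```

Run:
```python
from h import *
print(rel([.516,-.218,.194],180))
```

```text
(array([-0.068 , -0.3873,  0.0575]), array([-0.01,  0.01, -9.92]))
```

```bash
python3 -m crank '[{"offset":[-0.008,-0.048,0.007],"twist":[0,0,-1]},{"offset":[-0.017,-0.097,0.014],"twist":[0,0,-3]},{"offset":[-0.025,-0.145,0.021],"twist":[0,0,-4]},{"offset":[-0.034,-0.194,0.028],"twist":[0,0,-5]},{"offset":[-0.042,-0.242,0.036],"twist":[0,0,-6]},{"offset":[-0.051,-0.29,0.043],"twist":[0,0,-8]},{"offset":[-0.06,-0.339,0.05],"twist":[0,0,-9]},{"offset":[-0.068,-0.387,0.0575],"twist":[0,0,-10]},{"offset":[-0.068,-0.387,0.0575],"twist":[0,0,-10]},{"offset":[-0.068,-0.387,0.0575],"twist":[0,0,-10]}]'
python3 - <<'E'
from h import *
o=get_obs();im=get_image("wrist");cv2.imwrite("pics/w2.png",im[:,:,::-1])
K,T=cam("wrist",o);np.savez("w2.npz",K=K,T=T);print(o["q"].round(2))
for q,z in(("cap",.033),("grip_bar",.05)):
  for d in cut_out(q,"wrist")[:1]:print(q,d["confidence"],d["rect"],at_z(K,T,d["rect"][:2],z))
E
```

```text
t: 4.0
tool_pos: [0.5162, -0.2171, 0.1941]
tool_rot: [-0.002, 3.141, 0.0]
contact_force: [0.6, 0.1, 0.2]
opening: 0.0855
grip_force: 0.0
[-0.53 -0.08  1.8   0.    1.41 -2.1 ]
cap 0.75 [260.1, 175.4, 79.2, 81.9] [[ 0.51789027 -0.21590993  0.033     ]]
grip_bar 0.78 [259.2, 182.9, 16.6, 60.1] [[ 0.52124015 -0.2168035   0.05      ]]
```

View pics/w2.png

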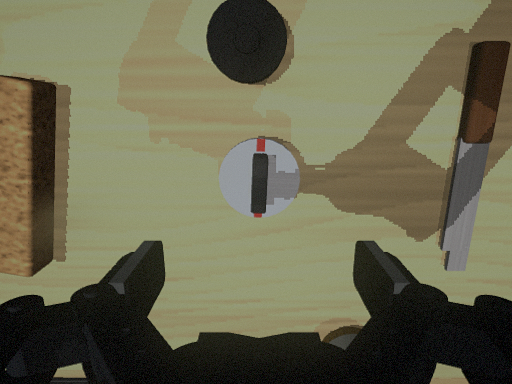

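```bash
cat >> h.py <<'E'
from scipy.ndimage import map_coordinates as mc
def circ(g,K,T,uv0,z,r0,r1,skip=None):
    c0=at_z(K,T,uv0,z)[0];pts=[]
    for t in np.radians(np.arange(0,360,3)):
        r=np.arange(r0,r1,.0005);p=c0+np.c_[r*np.cos(t),r*np.sin(t),0*r];uv=proj(K,T,p)
        v=mc(g,[uv[:,1],uv[:,0]],order=1);dv=np.abs(np.diff(v));i=dv.argmax();pts.append([*(p[i,:2]+p[i+1,:2])/2,dv[i]])
    pts=np.array(pts);ok=pts[:,2]>4
    for _ in range(4):
        A=np.c_[2*pts[ok,:2],np.ones(ok.sum())];s=np.linalg.lstsq(A,(pts[ok,:2]**2).sum(1),rcond=None)[0]
        rr=np.sqrt(s[2]+s[0]**2+s[1]**2);e=np.abs(np.hypot(*(pts[:,:2]-s[:2]).T)-rr);ok=(pts[:,2]>4)&(e<max(.0008,1.5*np.median(e[ok])))
    return s[:2],rr,ok.sum()
E
python3 - <<'E'
from h import *
d=np.load("w2.npz");K,T=d["K"],d["T"];im=cv2.imread("pics/w2.png")
H,S,V=[x.astype(int) for x in cv2.split(cv2.cvtColor(im,cv2.COLOR_BGR2HSV))]
roi=np.zeros(H.shape,bool);roi[125:230,210:310]=1
for nm,m,z in(("red",roi&((H<10)|(H>170))&(S>110)&(V>60),.033),("bar",roi&(V<60),.061)):
    n,l,st,c=cv2.connectedComponentsWithStats(m.astype(np.uint8))
    for i in range(1,n):
        if st[i,4]>15: print(nm,st[i],c[i].round(1),at_z(K,T,c[i],z).round(4)[0,:2])
for ch in (S,V): print(circ(cv2.GaussianBlur(ch.astype(np.float32),(0,0),1),K,T,(260,177),.033,.035,.045))
d=np.load("w1.npz");im=cv2.imread("pics/w1.png")
g=cv2.cvtColor(im,cv2.COLOR_BGR2HSV)
for ch in(1,2):print(circ(cv2.GaussianBlur(g[:,:,ch].astype(np.float32),(0,0),1),d["K"],d["T"],(264.5,178),.09,.036,.046))
E
```

```text
red [257 139   8  12  96] [260.5 144.5] [ 0.4877 -0.2156]
red [254 213   8   4  32] [257.5 214.5] [ 0.5585 -0.2185]
bar [251 154  17  59 838] [259.4 182.9] [ 0.5185 -0.2167]
(array([ 0.52129788, -0.21702769]), np.float64(0.04012853055582094), np.int64(113))
(array([ 0.51921136, -0.2160999 ]), np.float64(0.037387004578589435), np.int64(45))
(array([0.52162843, 0.17980474]), np.float64(0.04142017319046102), np.int64(78))
(array([0.51961853, 0.18092426]), np.float64(0.03848127202975016), np.int64(44))
```

```bash
python3 -m crank '[{"offset":[0,0,0],"twist":[0,0,10]},{"offset":[0,0,0],"twist":[0,0,20]},{"offset":[0,0,0],"twist":[0,0,30]},{"offset":[0,0,0],"twist":[0,0,40]},{"offset":[0,0,0],"twist":[0,0,50]},{"offset":[0,0,0],"twist":[0,0,60]},{"offset":[0,0,0],"twist":[0,0,70]},{"offset":[0,0,0],"twist":[0,0,80]},{"offset":[0,0,0],"twist":[0,0,90]},{"offset":[0,0,0],"twist":[0,0,90]},{"offset":[0,0,0],"twist":[0,0,90]}]'
python3 - <<'E'
from h import *
o=get_obs();im=get_image("wrist");cv2.imwrite("pics/w3.png",im[:,:,::-1])
K,T=cam("wrist",o);np.savez("w3.npz",K=K,T=T)
uv=proj(K,T,[.519,-.217,.033])[0];print(uv,[d["rect"] for d in cut_out("cap","wrist")[:1]])
S=cv2.cvtColor(im,cv2.COLOR_RGB2HSV)[:,:,1].astype(np.float32)
print(circ(cv2.GaussianBlur(S,(0,0),1),K,T,uv,.033,.034,.046))
get_image("top");get_image("scene")
for n in("top","scene"):
  for q,z in(("cap",.033),("grip_bar",.047)):
    for d in cut_out(q,n)[:1]:print(n,q,d["confidence"],at_z(*cam(n),d["rect"][:2],z))
E
```

```text
t: 5.52
tool_pos: [0.517, -0.2162, 0.194]
tool_rot: [2.214, 2.228, 0.0]
contact_force: [0.5, 0.1, 0.0]
opening: 0.0859
grip_force: 0.0
[259.54794345 175.4322534 ] [[264.1, 173.2, 80.8, 81.9]]
(array([ 0.52131416, -0.2169779 ]), np.float64(0.04019603179236306), np.int64(116))
top cap 0.94 [[ 0.51602459 -0.21275708  0.033     ]]
top grip_bar 0.72 [[ 0.51556122 -0.22049372  0.047     ]]
scene cap 0.53 [[ 0.51719037 -0.21711175  0.033     ]]
scene grip_bar 0.57 [[ 0.51546854 -0.22579439  0.047     ]]
```

Run:
```python
from h import *
print(rel([.5213,-.217,.1],177.7)); print([get_obs()["tool_pos"].round(4) for _ in range(3)])
```

```text
(array([-0.0002,  0.0045,  0.0938]), array([-0.000e+00, -1.000e-02, -8.751e+01]))
[array([ 0.5168, -0.2168,  0.1938]), array([ 0.5168, -0.2168,  0.1938]), array([ 0.5168, -0.2168,  0.1938])]
```

```bash
python3 -m crank '[{"offset":[0,0.002,0.01],"twist":[0,0,-10]},{"offset":[0,0.003,0.02],"twist":[0,0,-20]},{"offset":[0,0.0045,0.03],"twist":[0,0,-30]},{"offset":[0,0.0045,0.04],"twist":[0,0,-40]},{"offset":[0,0.0045,0.05],"twist":[0,0,-50]},{"offset":[0,0.0045,0.06],"twist":[0,0,-60]},{"offset":[0,0.0045,0.07],"twist":[0,0,-70]},{"offset":[0,0.0045,0.08],"twist":[0,0,-80]},{"offset":[0,0.0045,0.09],"twist":[0,0,-87.5]},{"offset":[0,0.0045,0.11],"twist":[0,0,-87.5]},{"offset":[0,0.0045,0.13],"twist":[0,0,-87.5]},{"offset":[0,0.0045,0.145],"twist":[0,0,-87.5]},{"offset":[0,0.0045,0.154],"twist":[0,0,-87.5]},{"offset":[0,0.0045,0.154],"twist":[0,0,-87.5]}]'
python3 - <<'E'
from h import *
print(rel([.5213,-.217,.038],177.7))
E
```

```text
t: 7.68
tool_pos: [0.5208, -0.2165, 0.0389]
tool_rot: [-0.064, -3.139, -0.001]
contact_force: [1.0, 0.0, 0.2]
opening: 0.0852
grip_force: 0.0
(array([-0.0005, -0.0005,  0.0009]), array([ 0.04, -0.08, -0.05]))
```

```bash
python3 -m crank '[{"offset":[0,0,0],"twist":[0,0,0]},{"offset":[0,0,0],"twist":[0,0,0]},{"offset":[0,0,0],"twist":[0,0,0]},{"offset":[0,0,0],"twist":[0,0,0]},{"offset":[0,0,0],"twist":[0,0,0]},{"offset":[0,0,0],"twist":[0,0,0]},{"offset":[0,0,0],"twist":[0,0,0]}]' 0 90
python3 - <<'E'
from h import *
print(get_obs()["opening"],rel([.5216,.1798,.18],168.6))
E
```

```text
t: 8.55
tool_pos: [0.5218, -0.217, 0.0404]
tool_rot: [0.064, 3.14, -0.001]
contact_force: [-0.2, 0.3, 4.1]
opening: 0.0126
grip_force: 89.8
0.01255363952093931 (array([ 0.0162,  0.3964, -0.1398]), array([-0.02,  0.06,  9.07]))
```

```bash
python3 -m crank '[{"offset":[0,0,-0.01],"twist":[0,0,0]},{"offset":[0,0,-0.04],"twist":[0,0,0]},{"offset":[0,0,-0.08],"twist":[0,0,0]},{"offset":[0,0.02,-0.11],"twist":[0,0,0]},{"offset":[0.002,0.06,-0.13],"twist":[0,0,1]},{"offset":[0.004,0.10,-0.14],"twist":[0,0,2]},{"offset":[0.006,0.14,-0.14],"twist":[0,0,3]},{"offset":[0.008,0.18,-0.14],"twist":[0,0,4]},{"offset":[0.009,0.22,-0.14],"twist":[0,0,5]},{"offset":[0.011,0.26,-0.14],"twist":[0,0,6]},{"offset":[0.013,0.30,-0.14],"twist":[0,0,7]},{"offset":[0.014,0.34,-0.14],"twist":[0,0,8]},{"offset":[0.015,0.37,-0.14],"twist":[0,0,9]},{"offset":[0.016,0.396,-0.14],"twist":[0,0,9]},{"offset":[0.016,0.396,-0.14],"twist":[0,0,9]},{"offset":[0.016,0.396,-0.14],"twist":[0,0,9]}]'
python3 - <<'E'
from h import *
o=get_obs();im=get_image("wrist")
print(rel([.5216,.1798,.14],168.6),o["contact_force"],o["opening"])
s=get_image("scene")[140:250,250:400];cv2.imwrite("pics/w4.png",np.hstack([im,cv2.resize(s,(288,211)).repeat(1,0) if 0 else np.pad(cv2.resize(s,(288,211)),((0,173),(0,0),(0,0)))])[:,:,::-1])
K,T=cam("wrist",o);np.savez("w4.npz",K=K,T=T)
E
```

```text
t: 10.55
tool_pos: [0.521, 0.1791, 0.1794]
tool_rot: [-0.31, -3.125, 0.001]
contact_force: [0.3, 0.6, -2.1]
opening: 0.0118
grip_force: 89.1
(array([-0.0003,  0.0011,  0.0395]), array([-0.04, -0.03,  0.04])) [ 0.25208597  0.62730813 -2.13901338] 0.011766518232397369
```

View pics/w4.png

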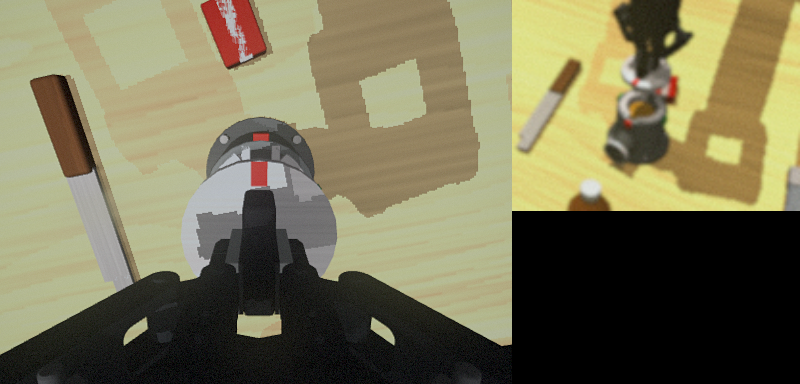

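Run:
```python
from h import *
from scipy.optimize import least_squares
d=np.load("w4.npz");K,T=d["K"],d["T"];im=cv2.imread("pics/w4.png")[:,:512]
hsv=cv2.cvtColor(im,cv2.COLOR_BGR2HSV);H,S,V=[x.astype(int) for x in cv2.split(hsv)]
roi=np.zeros(H.shape,bool);roi[125:195,235:290]=1
m=(roi&((H<8)|(H>172))&(S>130)&(V>60)).astype(np.uint8)
n,l,st,c=cv2.connectedComponentsWithStats(m)
for i in range(1,n):
    if st[i,4]>20:print(st[i],c[i].round(1),at_z(K,T,c[i],.172 if c[i][1]>155 else .088).round(4)[0,:2])
z=.172;c0=np.array([.5205,.1795,z]);g=cv2.GaussianBlur(S.astype(np.float32),(0,0),1);pts=[]
for a in np.radians(np.r_[168.6-105:168.6-45:2,168.6+45:168.6+105:2]):
    r=np.arange(.034,.046,.0003);p=c0+np.c_[r*np.cos(a),r*np.sin(a),0*r];uv=proj(K,T,p)
    dv=np.diff(mc(g,[uv[:,1],uv[:,0]],order=1));i=dv.argmax()
    if dv[i]>4:pts.append(p[i,:2])
pts=np.array(pts);print(len(pts))
f=least_squares(lambda s:np.hypot(*(pts-s).T)-.040,c0[:2],loss="soft_l1",f_scale=.0005);print(f.x,np.median(abs(f.fun)))
f=least_squares(lambda s:np.hypot(*(pts-s[:2]).T)-s[2],[*c0[:2],.04],loss="soft_l1",f_scale=.0005);print(f.x)
```

```text
[253 133  16   8 122] [260.5 136.3] [0.4789 0.1888]
[251 162  16  24 361] [259.  173.5] [0.4881 0.1859]
61
[0.52137612 0.17895073] 0.00016991125180440547
[0.5209     0.17904859 0.03972789]
```

```bash
python3 -m crank '[{"offset":[0,0.001,0.02],"twist":[0,0,0]},{"offset":[0,0.001,0.035],"twist":[0,0,0]},{"offset":[0,0.001,0.045],"twist":[0,0,0]},{"offset":[0,0.001,0.051],"twist":[0,0,0]},{"offset":[0,0.001,0.054],"twist":[0,0,0]},{"offset":[0,0.001,0.057],"twist":[0,0,0]},{"offset":[0,0.001,0.060],"twist":[0,0,0]},{"offset":[0,0.001,0.062],"twist":[0,0,0]},{"offset":[0,0.001,0.062],"twist":[0,0,0]}]'
python3 - <<'E'
from h import *
o=get_obs();print(rel([.5216,.1798,.1054],168.6),o["contact_force"],o["wrist_torque"])
E
```

```text
t: 11.78
tool_pos: [0.5215, 0.1805, 0.1177]
tool_rot: [-0.31, -3.126, 0.0]
contact_force: [0.0, 0.5, -1.2]
opening: 0.0119
grip_force: 89.1
(array([-0.0002, -0.0007,  0.0123]), array([-0.  , -0.01,  0.07])) [ 0.00287228  0.45106513 -1.19559052] [-0.03823785 -0.0263968  -0.02349179]
```

```bash
python3 -m crank '[{"offset":[0,0,0.002],"twist":[0,0,0]},{"offset":[0,0,0.004],"twist":[0,0,0]},{"offset":[0,0,0.006],"twist":[0,0,0]},{"offset":[0,0,0.008],"twist":[0,0,0]},{"offset":[0,0,0.010],"twist":[0,0,0]},{"offset":[0,0,0.0115],"twist":[0,0,0]},{"offset":[0,0,0.0115],"twist":[0,0,0]}]'
python3 - <<'E'
from h import *
o=get_obs();print(rel([.5216,.1798,.1054],168.6),o["contact_force"],o["wrist_torque"])
E
```

```text
t: 12.65
tool_pos: [0.522, 0.1806, 0.1071]
tool_rot: [0.31, 3.126, 0.0]
contact_force: [-2.1, -0.3, 6.5]
opening: 0.0115
grip_force: 90.3
(array([ 0.0002, -0.0009,  0.0017]), array([0.01, 0.04, 0.07])) [-2.06552093 -0.31424774  6.49108709] [-0.07175473  0.52097277  0.0290087 ]
```

```bash
python3 -m crank '[{"offset":[0,-0.0003,0.001],"twist":[0,0,0]},{"offset":[0,-0.0005,0.002],"twist":[0,0,0]},{"offset":[0,-0.0005,0.002],"twist":[0,0,0]},{"offset":[0,-0.0005,0.002],"twist":[0,0,0]}]'
python3 - <<'E'
from h import *
o=get_obs();print(rel([.5216,.1798,.1054],168.6),o["contact_force"],o["wrist_torque"])
E
```

```text
t: 13.15
tool_pos: [0.522, 0.1806, 0.1055]
tool_rot: [0.31, 3.125, 0.002]
contact_force: [-3.6, 0.6, 7.1]
opening: 0.0117
grip_force: 90.7
(array([ 0.0003, -0.0008,  0.0001]), array([0.08, 0.05, 0.07])) [-3.6185577   0.63845076  7.08144311] [ 0.11449132  0.58897368 -0.00180522]
```

```bash
python3 -m crank '[{"offset":[0.0004,-0.0003,0.0003],"twist":[0,0,0]},{"offset":[0.0007,-0.0005,0.0005],"twist":[0,0,3]},{"offset":[0.0007,-0.0005,0.0005],"twist":[0,0,8]},{"offset":[0.0007,-0.0005,0.0005],"twist":[0,0,14]},{"offset":[0.0007,-0.0005,0.0005],"twist":[0,0,20]},{"offset":[0.0007,-0.0005,0.0005],"twist":[0,0,25]},{"offset":[0.0007,-0.0005,0.0005],"twist":[0,0,30]},{"offset":[0.0007,-0.0005,0.0005],"twist":[0,0,30]}]'
python3 - <<'E'
from h import *
o=get_obs();print(rel([.5216,.1798,.1054],78.6),o["contact_force"],o["wrist_torque"],o["opening"],o["tool_pos"])
E
```

```text
t: 14.15
tool_pos: [0.5219, 0.1799, 0.1054]
tool_rot: [1.109, 2.937, 0.002]
contact_force: [-1.7, 0.7, 7.3]
opening: 0.0122
grip_force: 90.5
(array([ 0.0002, -0.0003,  0.    ]), array([1.700e-01, 2.000e-02, 6.003e+01])) [-1.74344094  0.69377334  7.28097205] [-0.06891791  0.35091379 -0.13865128] 0.012163884004458496 [0.52194885 0.17992712 0.10542579]
```

```bash
python3 -m crank '[{"offset":[0,0,0],"twist":[0,0,5]},{"offset":[0,0,0],"twist":[0,0,12]},{"offset":[0,0,0],"twist":[0,0,19]},{"offset":[0,0,0],"twist":[0,0,26]},{"offset":[0,0,0],"twist":[0,0,33]},{"offset":[0,0,0],"twist":[0,0,40]},{"offset":[0,0,0],"twist":[0,0,47]},{"offset":[0,0,0],"twist":[0,0,53]},{"offset":[0,0,0],"twist":[0,0,57]},{"offset":[0,0,0],"twist":[0,0,60]},{"offset":[0,0,0],"twist":[0,0,60]}]'
python3 - <<'E'
from h import *
o=get_obs();print(rel([.5216,.1798,.1054],78.6),o["contact_force"],o["wrist_torque"],o["opening"],o["tool_pos"])
E
```

```text
t: 15.52
tool_pos: [0.5203, 0.1803, 0.1055]
tool_rot: [-2.428, -1.991, 0.001]
contact_force: [-7.1, -0.2, 12.9]
opening: 0.0118
grip_force: 91.1
(array([-0.0002,  0.0014,  0.0001]), array([-0.1 , -0.02,  0.09])) [-7.06187518 -0.15500279 12.94338918] [0.05685606 1.35408424 0.11877258] 0.01182623913559711 [0.52029321 0.18026119 0.10547489]
```

```bash
python3 -m crank '[{"offset":[0,-0.0005,0.0003],"twist":[0,0,0]},{"offset":[0,-0.001,0.0005],"twist":[0,0,0]},{"offset":[0,-0.001,0.0005],"twist":[0,0,0]},{"offset":[0,-0.001,0.0005],"twist":[0,0,0]}]'
python3 - <<'E'
from h import *
o=get_obs();print(rel([.5216,.1798,.1054],78.6),o["contact_force"],o["wrist_torque"],o["opening"],o["tool_pos"])
im=get_image("wrist");s=get_image("scene")[140:250,250:400]
cv2.imwrite("pics/w5.png",np.hstack([im,np.pad(cv2.resize(s,(288,211)),((0,173),(0,0),(0,0)))])[:,:,::-1])
K,T=cam("wrist",o);np.savez("w5.npz",K=K,T=T)
E
```

```text
t: 16.02
tool_pos: [0.5202, 0.1803, 0.1054]
tool_rot: [2.429, 1.992, 0.001]
contact_force: [-5.8, -0.4, 11.4]
opening: 0.0118
grip_force: 91.1
(array([-0.0002,  0.0014,  0.    ]), array([ 0.03, -0.03,  0.1 ])) [-5.76979478 -0.43083228 11.44973982] [-0.15259542  1.0490234   0.11370847] 0.011838522041075302 [0.52021917 0.18026573 0.10544764]
```

View pics/w5.png

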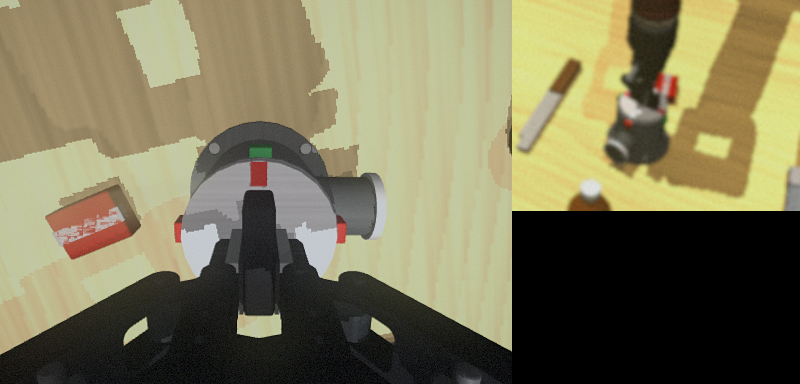

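```bash
python3 -m crank '[{"offset":[0,-0.0005,0.0005],"twist":[0,0,0]},{"offset":[0,-0.001,0.001],"twist":[0,0,0]},{"offset":[0,-0.001,0.001],"twist":[0,0,0]},{"offset":[0,-0.001,0.001],"twist":[0,0,0]}]'
python3 - <<'E'
from h import *
o=get_obs();print(rel([.5216,.1798,.1054],78.6),o["contact_force"],o["wrist_torque"],o["opening"],o["tool_pos"])
E
```

```text
t: 16.62
tool_pos: [0.5202, 0.1803, 0.1054]
tool_rot: [2.428, 1.991, 0.004]
contact_force: [-4.0, -1.6, 14.5]
opening: 0.0121
grip_force: 91.4
(array([-0.0002,  0.0015, -0.    ]), array([ 0.16, -0.04,  0.09])) [-3.95737752 -1.64335077 14.51997288] [-0.28433913  0.92246622  0.07637205] 0.012120368526391373 [0.52019676 0.18027903 0.10539482]
```

```bash
python3 -m crank '[{"offset":[0,-0.0005,0.0005],"twist":[0,0,0]},{"offset":[0,-0.0005,0.0005],"twist":[0,0,0]},{"offset":[0,-0.0005,0.0005],"twist":[0,0,0]},{"offset":[0,-0.0005,0.0005],"twist":[0,0,0]},{"offset":[0,-0.0005,0.0005],"twist":[0,0,0]},{"offset":[0,-0.0005,0.0005],"twist":[0,0,0]},{"offset":[0,-0.0005,0.0005],"twist":[0,0,0]},{"offset":[0,-0.0005,0.0005],"twist":[0,0,0]}]'
python3 - <<'E'
from h import *
o=get_obs();print(o["contact_force"],o["wrist_torque"],o["grip_force"])
im=get_image("wrist");o=get_obs();K,T=cam("wrist",o)
H,S,V=[x.astype(int) for x in cv2.split(cv2.cvtColor(im,cv2.COLOR_RGB2HSV))]
roi=np.zeros(H.shape,bool);roi[140:195,235:290]=1
r=np.argwhere(roi&((H<8)|(H>172))&(S>130)&(V>60)).mean(0)[::-1];g=np.argwhere(roi&(H>45)&(H<90)&(S>90)&(V>40)).mean(0)[::-1]
pr=at_z(K,T,r,.098)[0,:2];pg=at_z(K,T,g,.088)[0,:2];c=np.array([.5216,.1798])
print(r,g,[np.degrees(np.arctan2(*(p-q)[::-1])) for p,q in((pr,c),(pr,o["tool_pos"][:2]),(pg,c))])
E
```

```text
t: 17.62
tool_pos: [0.5202, 0.1803, 0.1054]
tool_rot: [2.428, 1.99, 0.005]
contact_force: [-4.1, -2.1, 15.4]
opening: 0.012
grip_force: 91.6
[-4.08643961 -2.13101138 15.41990488] [-0.43511405  0.88908675  0.11643762] 91.58817529678345
[258.5 173.5] [260.04395604 150.97069597] [np.float64(79.43915800986592), np.float64(77.03765620987133), np.float64(78.20797112995926)]
```

```bash
python3 -c "
from station import *
print(finish_job())"
```

```text
the job is handed in; nothing more can be done
None
```

The cap is on the pot and turned a quarter turn clockwise to the green marks. I handed the job in at about 17.6 s with the bar still gripped and the flange flush under a steady 15 N push, and nothing else on the bench was touched.

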